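Move three milling tools on by one station

TASK

Move every tool holder on by one station: the end mill from the tightening block to the presetter to be measured, the measured spot drill from the presetter into the carrier for the machine, and the worn face mill from the carrier into the tightening block. All three stations are occupied, so park one holder in the spare cup on the way and leave the cup empty again at the end, with each holder standing upright and fully down in its own bore. Keep the holders upright, never set them down on the bench, and do not shift the loose collet, collet nut and caliper lying between the stations.

Things in the scene. Friction and masses are not known exactly. Their poses are not given: they have to be found in the camera images.
- endmill_holder: Steel collet chuck with stub end mill, 0.5 kg, at first in the tightening block. Origin: centre of the flange's underside, z up. Below it: taper 32 mm wide narrowing to 18 mm at 48 mm down, then stud 12 mm wide to 68 mm down. Above: flange 46 mm wide, 20 mm thick, neck 30 mm wide to 40 mm up, nut 34 mm wide to 62 mm up (grip nut and neck), end mill 12 mm thick to 82 mm up.
- drill_holder: Steel drill chuck with spot drill, 0.55 kg, at first in the presetter. Origin: centre of the flange's underside, z up. Below it: taper 32 mm wide narrowing to 18 mm at 48 mm down, then stud 12 mm wide to 68 mm down. Above: flange 46 mm wide, 20 mm thick, neck to 26 mm up, knurled sleeve 36 mm wide to 56 mm up (grip it), conical nose to 70 mm, drill 8 mm thick to 84 mm up.
- facemill_holder: Face mill on arbor, 0.7 kg, gold-coloured inserts round its top, at first in the carrier. Origin: centre of the flange's underside, z up. Below it: taper 32 mm wide narrowing to 18 mm at 48 mm down, then stud 12 mm wide to 68 mm down. Above: flange 46 mm wide, 20 mm thick, neck 32 mm wide to 36 mm up, mill 50 mm wide to 70 mm up (grip it).
- tightening_block: Squat grey cast block 96 x 96 mm on a 126 x 126 mm foot, short clamping lever low on its -y side. Origin on the bench under the centre of its upright plain round bore, 37 mm wide, rim 80 mm up; a holder drops in stud first, in any turn, flange flat on the rim. Fixed.
- presetter: Stone base 290 x 130 x 40 mm, square steel spindle head 84 mm wide near its -x end; column 352 mm high, 96 mm wide, starting 165 mm from the bore's axis along +x (thin feeler to 138 mm, 245 mm up): keep clear. Origin on the bench under the centre of its upright plain round bore, 37 mm wide, rim 80 mm up; a holder drops in stud first, in any turn, flange flat on the rim. Fixed.
- machine_carrier: Carrier for taking a tool to the machine: bright folded sheet saddle 100 x 83 mm, black plastic top, a wire lifting loop at each y side (131 mm over the loops, 58 mm up). Origin on the bench under the centre of its upright plain round bore, 37 mm wide, rim 80 mm up; a holder drops in stud first, in any turn, flange flat on the rim. Fixed.
- spare_cup: Round grey plastic pot 55 mm wide on a round foot 104 mm wide, empty at first: the only free place. Origin on the bench under the centre of its upright plain round bore, 37 mm wide, rim 80 mm up; a holder drops in stud first, in any turn, flange flat on the rim. Fixed.
- collet_nut: Loose dark steel nut, 33 mm wide, 18 mm high, on the bench between the stations; leave alone. Origin: centre of its underside.
- collet: Loose steel spring collet, 21 mm wide, 32 mm high, standing on the bench between the stations; leave alone. Origin: centre of its underside.
- caliper: Loose digital caliper, flat on the bench between the stations, 150 mm long along its x, 12 mm high; leave alone. Origin: under the middle of its beam.

How it is judged (in metres and radians):
On the way:
1. one of the three holders stands released in the spare cup (((horizontal distance between endmill_holder and spare_cup below 0.008 m and z of endmill_holder in the frame of spare_cup between 0.074 and 0.086 m and angle between endmill_holder's own z axis and vertical below 0.1 rad and linear speed of endmill_holder below 0.03 m/s and contact force between endmill_holder and the fingers below 0.2 N) or (horizontal distance between drill_holder and spare_cup below 0.008 m and z of drill_holder in the frame of spare_cup between 0.074 and 0.086 m and angle between drill_holder's own z axis and vertical below 0.1 rad and linear speed of drill_holder below 0.03 m/s and contact force between drill_holder and the fingers below 0.2 N) or (horizontal distance between facemill_holder and spare_cup below 0.008 m and z of facemill_holder in the frame of spare_cup between 0.074 and 0.086 m and angle between facemill_holder's own z axis and vertical below 0.1 rad and linear speed of facemill_holder below 0.03 m/s and contact force between facemill_holder and the fingers below 0.2 N))), for 0.2 s.
At the end, for the whole second after the job is handed in: End mill in the presetter, spot drill in the carrier, face mill in the tightening block, spare cup empty: each within 8 mm of the bore axis, flange underside within 6 mm of the 80 mm rim height, tilted under 0.1 rad, released and at rest (horizontal distance between endmill_holder and presetter below 0.008 m and z of endmill_holder in the frame of presetter between 0.074 and 0.086 m and angle between each of endmill_holder, drill_holder, facemill_holder's own z axis and vertical below 0.1 rad and linear speed of each of endmill_holder, drill_holder, facemill_holder below 0.03 m/s and contact force between each of endmill_holder, drill_holder, facemill_holder and the fingers below 0.2 N and horizontal distance between drill_holder and machine_carrier below 0.008 m and z of drill_holder in the frame of machine_carrier between 0.074 and 0.086 m and horizontal distance between facemill_holder and tightening_block below 0.008 m and z of facemill_holder in the frame of tightening_block between 0.074 and 0.086 m); the robot touches nothing.
It fails at once if a holder is tipped over by more than 0.6 rad (angle between any of endmill_holder, drill_holder, facemill_holder's own z axis and vertical above 0.6 rad).
It fails at once if a holder is put down or dropped on the bench (flange lower than 50 mm) (height (world z) of any of endmill_holder, drill_holder, facemill_holder below 0.05 m).
It fails at once if the collet, the collet nut or the caliper is shifted by more than 25 mm (distance of any of collet_nut, collet, caliper from where it was at the start of the episode above 0.025 m).
It also fails if it takes over 128 s, if anything falls off the work surface, if the arm or the gripper's body presses on something with over 40 N, if the wrist force passes 120 N, or if a joint passes its speed limit or range.

ROBOT

A 6-joint arm with a two-finger parallel gripper is mounted at the origin on the work surface. World frame = base frame: x ahead of the robot, y to its left, z up, the work surface at z = 0. Lengths are in m, angles in degrees, forces in N, time in s.
With the tool pointing down it reaches from about 0.4 to 0.825 m from the base axis. Payload 7 kg.
Tool frame: the origin (TCP) lies midway between the tips of the shut fingers; the grasp point (between the pads) lies 19 mm behind it (hold_point_z is the distance from the TCP to the grasp point, in m); z points along the fingers, y is the line along which they close (so a half turn about z gives the same grasp; the last joint's range is limited). The gripper opens to 88 mm and grips with 3 to 60 N. Pads are 19 mm wide; open, the fingers measure 130 mm over their backs; the gripper's body (78 mm by 193 mm) begins 47 mm behind the grasp point.
Start: joints at [92.71, 20.546, 0.682, 0, -70.136, -16.507], TCP at [0.161, 0.655, 0.189] pointing down, gripper open.
Joint ranges: [-176.03, 176.03], [-82.01, 121.73], [-58.28, 71.71], [-173.87, 95.51], [-174.79, -0.11], [-173.66, 173.66]. Speed limits (degrees/s): [136.94, 136.94, 172.46, 180, 180, 180].

INTERFACE

Orientations are given as [roll, pitch, yaw] about the fixed x, y, z axes, in that order (R = Rz(yaw) Ry(pitch) Rx(roll)).
In Python, from plant import get_state, capture, close_job, hold_point_z gives the robot as it stands.
- The arm moves only by the shell command python3 -m inch 'ROWS' [FORCE]. ROWS is text: rows parted by semicolons, each of 5 numbers parted by spaces: the shift along the tool's x, y, z normalised to -1 to 1, where 1 is 0.15 m, then the turn about the tool's z normalised to -1 to 1, where 1 is 360 degrees, then the opening, from 0 (shut) to 1 (fully open). In form: tx ty tz spin grip; .... A call has exactly 8 rows; each row shifts and turns the commanded pose from where the row before left it, along the tool's axes as they then stand; what a row does not reach is not made up. A row lasts 1/8 s, in which the tool goes at most 62.5 mm and 10.7 degrees, less where a joint would pass 70% of its speed; a pose out of reach is approached as far as the arm can. A call with a number of a shift or a turn outside -1 to 1 is refused whole. A call with a gripper value outside its range is refused whole. The fingers move at their own pace and stop on an object; FORCE is the grip in N (left out, the last holds). Time passes only in rows, so rows that do not move let the fingers close, or fill a call up. It gives the time, the measured TCP pose, the force, the opening and the grip force at its end, in the units of the state.
- get_state(): the state, without advancing time (a new reading comes with each control period).
- capture(name): name is "side" or "top" or "wrist"; returns a dict with "color" (384x512x3 uint8, blue, green, red), "mtx" (3x3 intrinsics, pixels), "R" (3x3) and "t" (3): a world point X has camera coordinates R X + t. Camera axes: x right, y down, z forward; pixel columns grow to the right and rows downward; lengths in m; the calibration is good to about 2 mm. A picture is of the moment at which its call begins. There is no depth.
- close_job(): hands the job in; it is judged then, once.
The state is a dict: "time_s": time; "joints": joint angles; "qd": joint speeds; "joint_torque": joint torques, N m; "tcp_pos": TCP position; "eef_rot": TCP orientation; "contact_force": force on the tool from outside, world axes, zero at the start; "moment": the same for the moment, N m; "gripper_width": finger opening in m; "gripper_force": force on a finger pad.
Only numpy, scipy, OpenCV 4.12 (cv2) and the standard library are available. Lean on these libraries where they do the work, as an engineer would, in place of code of your own. Each camera call takes 0.05 s, during which the arm holds its last target. There are 200 camera calls.

## Working session

There is one attempt and no reset: what is moved stays moved. The work goes in short steps, Python scripts to look and compute and a shell command to move; the robot and the scene stay as the last step left them, time stands still between calls to the robot, and variables do not carry over. Pictures are saved under pics/ and viewed, at most 20 in all, crops included, and the job is handed in when it is done.

```bash
ls; mkdir -p pics; python3 - <<'E'
from plant import *
import cv2
s=get_state();print(s, hold_point_z)
for n in("top","side","wrist"):
    c=capture(n);cv2.imwrite(f"pics/{n}0.png",c["color"]);print(n,c["mtx"].tolist(),c["R"].round(4).tolist(),c["t"].round(4).tolist())
E
```

```text
pics
{'time_s': 0.0, 'joints': array([ 9.27120021e+01,  2.05906160e+01,  6.34883794e-01, -1.97405801e-02,
       -7.01352062e+01, -1.65058716e+01]), 'qd': array([-0.11457834,  0.06844485, -0.02765969, -0.00227791, -0.08813074,
        0.08857451]), 'joint_torque': array([ 6.94095743e-04, -5.82722998e+01,  2.93055189e+01,  6.99753240e+00,
        7.03173835e-03, -1.36252502e-04]), 'tcp_pos': array([0.16085352, 0.65500137, 0.1877416 ]), 'eef_rot': array([ 1.79907536e+02, -8.04651030e-03, -1.38005856e+01]), 'contact_force': array([ 0.43371508,  0.51455404, -0.47402877]), 'moment': array([ 0.05230579, -0.02136658,  0.01796567]), 'gripper_force': 0.0, 'gripper_width': 0.08760144780943561} 0.0188
top [[450.73647694719665, 0.0, 249.7206150424306], [0.0, 450.73647694719665, 196.6418364325661], [0.0, 0.0, 1.0]] [[0.0139, -0.9997, -0.0198], [-0.9957, -0.012, -0.0921], [0.0919, 0.021, -0.9956]] [0.01, 0.4746, 1.1792]
side [[436.5936832060496, 0.0, 255.23467854616524], [0.0, 436.5936832060496, 187.5806552312542], [0.0, 0.0, 1.0]] [[0.9875, -0.1565, 0.0172], [-0.0855, -0.6247, -0.7762], [0.1322, 0.765, -0.6303]] [-0.4683, 0.1053, 0.9419]
wrist [[340.7916031480617, 0.0, 249.21194449594367], [0.0, 340.7916031480617, 194.2600511534769], [0.0, 0.0, 1.0]] [[-0.2391, -0.971, 0.0006], [-0.9244, 0.2278, 0.306], [-0.2973, 0.0726, -0.952]] [0.6758, -0.0397, 0.3917]
```

View pics/top0.png

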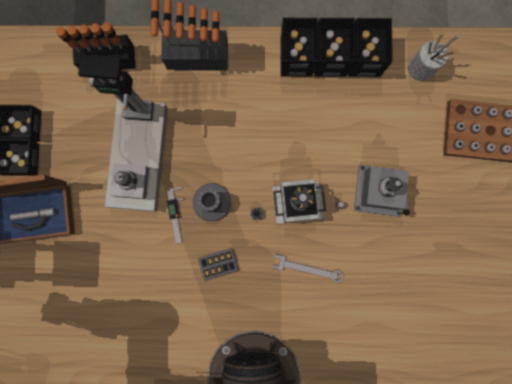

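View pics/side0.png

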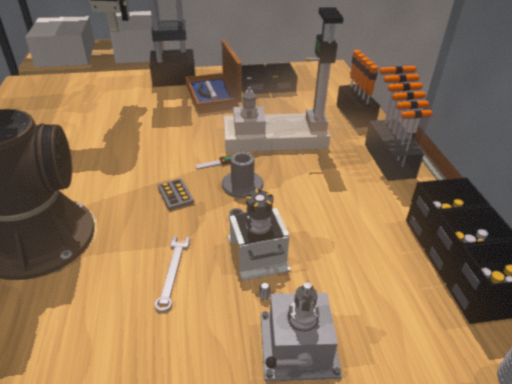

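The top view shows the presetter bore with the drill at about (125,178), the cup at (211,201), the carrier with the face mill at (301,200) and the tightening block with the end mill at (392,186). The caliper is at (175,215), the nut at (257,213) and the collet at (341,205). I'll enlarge it to measure.

```bash
python3 - <<'E'
import cv2,numpy as np
t=cv2.imread("pics/top0.png");s=cv2.imread("pics/side0.png")
def cr(im,u,v,w,h,k): return cv2.resize(im[v:v+h,u:u+w],None,fx=k,fy=k,interpolation=cv2.INTER_CUBIC)
a=np.hstack([cr(t,95,145,66,66,6),cr(t,180,165,66,66,6)]);b=np.hstack([cr(t,268,168,66,66,6),cr(t,355,158,66,66,6)])
cv2.imwrite("pics/tc.png",np.vstack([a,b])[:, :][:792])
cv2.imwrite("pics/tc.png",cv2.resize(np.vstack([a,b]),(600,600)))
a=np.hstack([cr(s,215,80,75,75,4),cr(s,205,140,75,75,4)]);b=np.hstack([cr(s,222,180,75,75,4),cr(s,265,275,75,75,4)])
cv2.imwrite("pics/sc.png",np.vstack([a,b]))
E
```

```text
(no output)
```

View pics/tc.png

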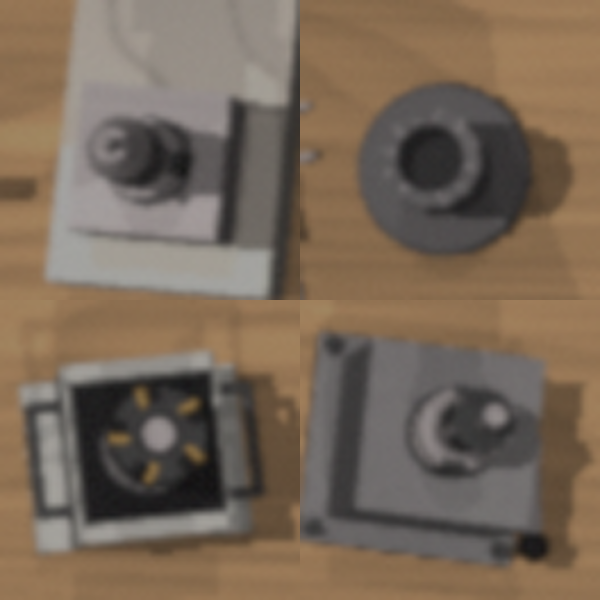

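View pics/sc.png

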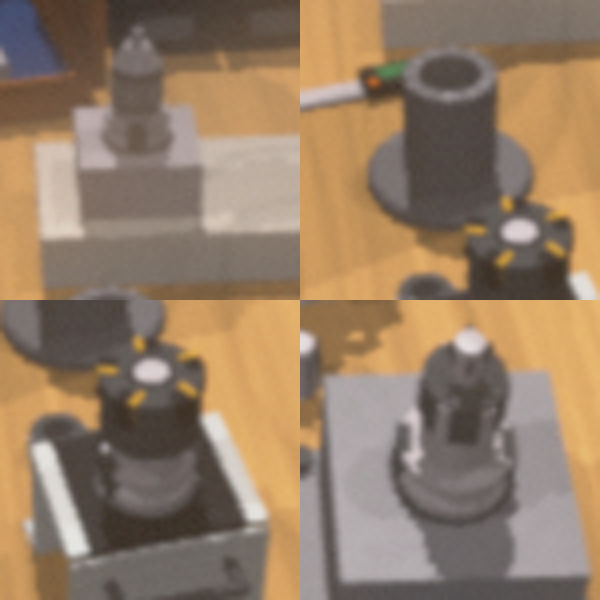

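The enlarged pictures give the drill tip (119.6,177.1), cup rim centre (210.6,200.0), face mill top (303.0,197.7) and end mill tip (398.3,183.1) in the top view. In the side view the same points are at (249.5,88.7), (242.8,158.3), (260,197.8) and (307.5,285.3).

```bash
cat > h.py <<'E'
import numpy as np,cv2
def ray(c,uv):
    d=c["R"].T@np.linalg.solve(c["mtx"],[uv[0],uv[1],1]);return -c["R"].T@c["t"],d
def plane(c,uv,z):
    o,d=ray(c,uv);return o+d*(z-o[2])/d[2]
def tri(a,p,b,q):
    P=[x["mtx"]@np.c_[x["R"],x["t"]] for x in(a,b)]
    X=cv2.triangulatePoints(P[0],P[1],np.array(p,float).reshape(2,1),np.array(q,float).reshape(2,1));return X[:3,0]/X[3,0]
E
python3 - <<'E'
from plant import *;from h import *
t=capture("top");s=capture("side")
for n,p,q,z in [("drill",(119.6,177.1),(249.5,88.7),.164),("cup",(210.6,200),(242.8,158.3),.08),("face",(303,197.7),(260,197.8),.15),("end",(398.3,183.1),(307.5,285.3),.162),("nut",(257,213),None,.018),("collet",(341,205),None,.032),("calA",(171,190),None,.01),("calB",(180,241),None,.01)]:
    print(n,plane(t,p,z).round(4),*( [plane(s,q,z).round(4),tri(t,p,s,q).round(4)] if q else []))
E
```

```text
drill [0.5041 0.3225 0.164 ] [0.5052 0.3099 0.164 ] [0.5063 0.3247 0.1565]
cup [0.4593 0.1142 0.08  ] [0.4614 0.118  0.08  ] [0.4599 0.1138 0.083 ]
face [ 0.4616 -0.113   0.15  ] [ 0.4629 -0.1119  0.15  ] [ 0.4621 -0.113   0.1509]
end [ 0.4976 -0.3347  0.162 ] [ 0.4973 -0.3337  0.162 ] [ 0.4973 -0.3344  0.1629]
nut [ 0.4312 -0.0037  0.018 ]
collet [ 0.4543 -0.2242  0.032 ]
calA [0.491  0.2296 0.01  ]
calB [0.3541 0.2013 0.01  ]
```

```bash
python3 -m inch '0 0 -.2 -.019 1; 0 0 -.2 -.019 1; .19 .18 0 0 1; .19 .18 0 0 1; .19 .18 0 0 1; .19 .18 0 0 1; .19 .18 0 0 1; .19 .18 0 0 1' 20
python3 -m inch '.19 .18 0 0 1; .19 .18 0 0 1; .19 .18 0 0 1; .19 .18 0 0 1; .19 .18 0 0 1; .1 .1 0 0 1; 0 0 0 0 1; 0 0 0 0 1'
python3 - <<'E'
from plant import *;import cv2
s=get_state();print(s["tcp_pos"],s["eef_rot"])
c=capture("wrist");cv2.imwrite("pics/w1.png",c["color"])
E
```

```text
time_s: 1.25
tcp_pos: [0.3324, 0.4921, 0.2487]
eef_rot: [-180.0, 0.0, -0.1]
contact_force: [0.1, 0.5, 0.1]
gripper_width: 0.0878
gripper_force: 0.0
time_s: 2.25
tcp_pos: [0.4885, 0.3432, 0.2486]
eef_rot: [-180.0, 0.0, -0.1]
contact_force: [-0.3, 0.2, 0.6]
gripper_width: 0.0877
gripper_force: 0.0
[0.48849685 0.34321555 0.24859268] [-1.79994020e+02  9.74546499e-03 -1.10769775e-01]
```

View pics/w1.png

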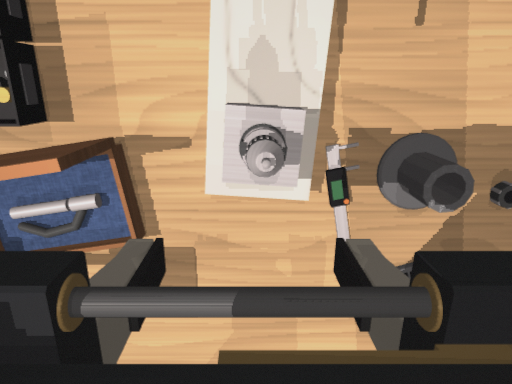

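The wrist view shows the drill tip at (266,163), the flange ring's centre near (263,145) and the cup rim's centre near (446,187). The fingers are below, at rows 240 and beyond.

```bash
python3 - <<'E'
from plant import *;from h import *
c=capture("wrist");cv2.imwrite("pics/w1b.png",cv2.resize(c["color"][85:205,205:325],None,fx=5,fy=5,interpolation=cv2.INTER_CUBIC))
print(plane(c,(266,163),.164),plane(c,(263,145),.1),np.mean([plane(c,p,.08) for p in [(225,104),(306,108),(300,188),(222,181)]],0),plane(c,(446,187),.08))
E
```

```text
[0.50834004 0.3309307  0.164     ] [0.5127424  0.33109314 0.1       ] [0.50757686 0.32999846 0.08      ] [0.46185011 0.12519576 0.08      ]
```

View pics/w1b.png

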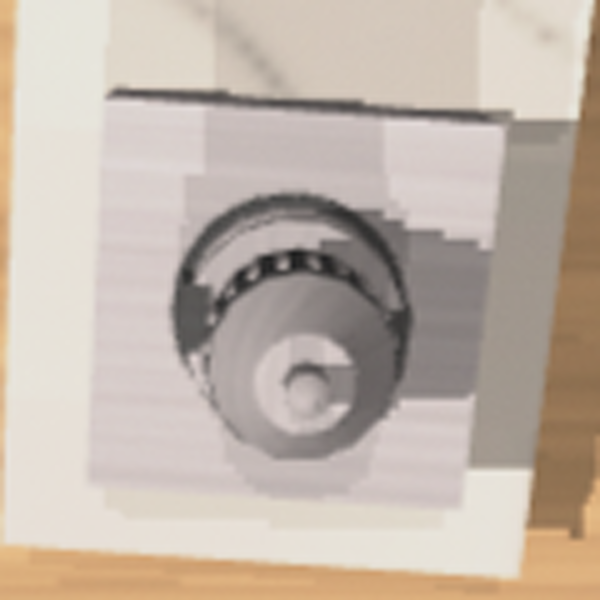

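```bash
python3 -m inch '.06 .05 0 0 1; .063 .045 0 0 1; 0 0 .15 0 1; 0 0 .15 0 1; 0 0 .1 0 1; 0 0 0 0 1; 0 0 0 0 1; 0 0 0 0 1'
python3 - <<'E'
from plant import *;import cv2
c=capture("wrist");cv2.imwrite("pics/w2.png",c["color"][100:384])
print(get_state()["tcp_pos"])
E
```

```text
time_s: 3.35
tcp_pos: [0.5077, 0.3289, 0.1897]
eef_rot: [-179.9, -0.1, -0.1]
contact_force: [-0.2, -0.3, 0.8]
gripper_width: 0.0877
gripper_force: 0.0
[0.50759771 0.32888942 0.18952241]
```

View pics/w2.png

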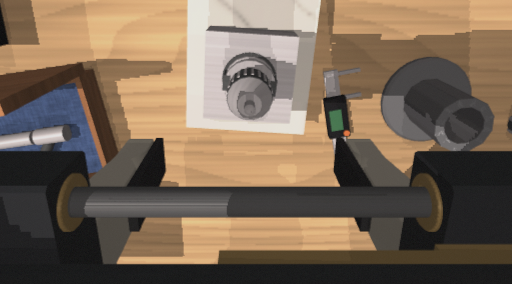

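The drill tip is at (249,200), midway between the fingers at 162 and 337, so y is right. I'll go down and grip.

```bash
python3 -m inch '0 0 .14 0 1; 0 0 .14 0 1; 0 0 .14 0 1; 0 0 .137 0 1; 0 0 0 0 .7; 0 0 0 0 .5; 0 0 0 0 .3; 0 0 0 0 .3' 40
python3 -m inch '0 0 0 0 .2; 0 0 0 0 .1; 0 0 0 0 .1; 0 0 0 0 .1; 0 0 0 0 .1; 0 0 0 0 .1; 0 0 0 0 .1; 0 0 0 0 .1'
python3 - <<'E'
from plant import *;from h import *
c=capture("wrist");cv2.imwrite("pics/w3.png",c["color"])
print(get_state()["tcp_pos"])
E
```

```text
time_s: 4.4
tcp_pos: [0.5076, 0.3289, 0.1059]
eef_rot: [-179.9, -0.0, -0.1]
contact_force: [0.8, -0.1, -0.1]
gripper_width: 0.053
gripper_force: 0.0
time_s: 5.4
tcp_pos: [0.5072, 0.3285, 0.105]
eef_rot: [180.0, 0.0, -0.1]
contact_force: [0.6, 1.5, -3.4]
gripper_width: 0.0227
gripper_force: 33.4
[0.50715472 0.32846282 0.10497288]
```

View pics/w3.png

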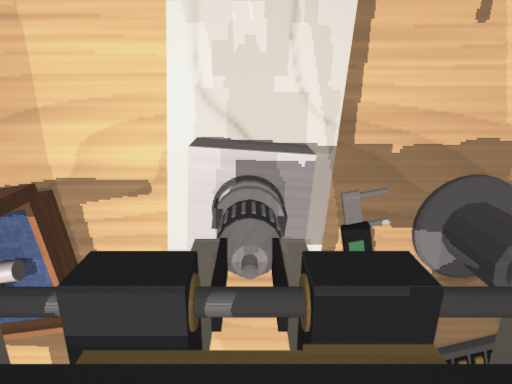

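```bash
python3 - <<'E'
from plant import *;from h import *
c=capture("wrist");w=cv2.imread("pics/w2.png")
for p,z in [((250,272),.164),((249,180),.1),((286,222),.1),((213,222),.1),((250,206),.1)]: print(p,plane(c,p,z).round(4))
h=[(192,140),(315,147)]
for p in h: print(plane(c,p,.08).round(4))
print(plane(c,(282,300),.124),-c["R"].T@c["t"])
t=capture("top");cv2.imwrite("pics/t3.png",cv2.resize(t["color"][110:230,60:220],None,fx=5,fy=5,interpolation=cv2.INTER_CUBIC))
E
```

```text
(250, 272) [0.5083 0.3296 0.164 ]
(249, 180) [0.5343 0.3301 0.1   ]
(286, 222) [0.5065 0.3065 0.1   ]
(213, 222) [0.5066 0.3532 0.1   ]
(250, 206) [0.5174 0.3295 0.1   ]
[0.5559 0.3671 0.08  ]
[0.5511 0.2869 0.08  ]
[0.4651978  0.31018278 0.124     ] [0.59002298 0.32972223 0.30174328]
```

View pics/t3.png

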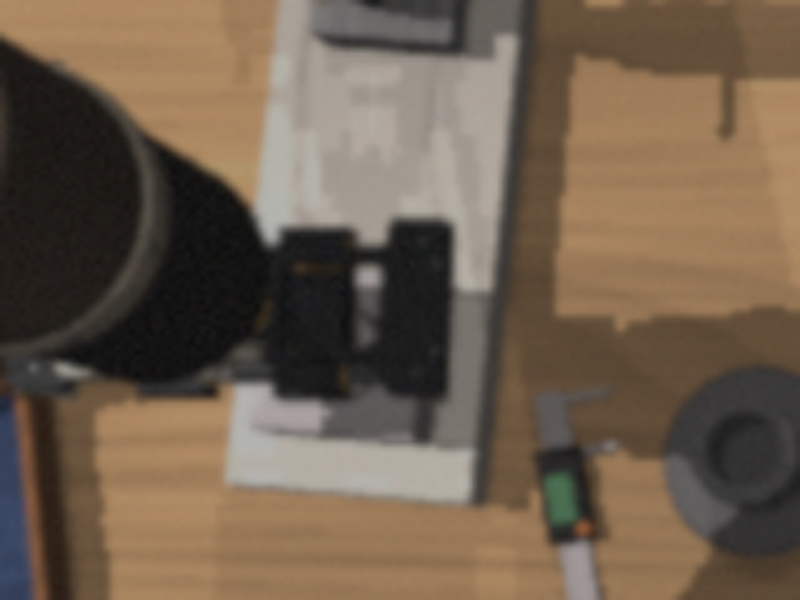

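The pads closed to 22.7 mm, not 36, while the wrist image shows them centred on the drill. That suggests they sit on the nose cone, higher than I thought, so I'll check from the side.

```bash
python3 - <<'E'
from plant import *;from h import *
c=capture("side");cv2.imwrite("pics/s3.png",cv2.resize(c["color"][20:170,170:350],None,fx=4,fy=4,interpolation=cv2.INTER_CUBIC))
P=c["mtx"]@np.c_[c["R"],c["t"]]
for X in [(.507,.329,.105),(.507,.329,.145),(.507,.329,.08)]:
    u=P@np.r_[X,1];u=u[:2]/u[2];print(X,u,(u-[170,20])*4)
E
```

```text
(0.507, 0.329, 0.105) [248.92674478 105.3335558 ] [315.70697911 341.3342232 ]
(0.507, 0.329, 0.145) [249.04805997  91.96726201] [316.19223988 287.86904804]
(0.507, 0.329, 0.08) [248.85348947 113.40469585] [315.4139579 373.6187834]
```

View pics/s3.png

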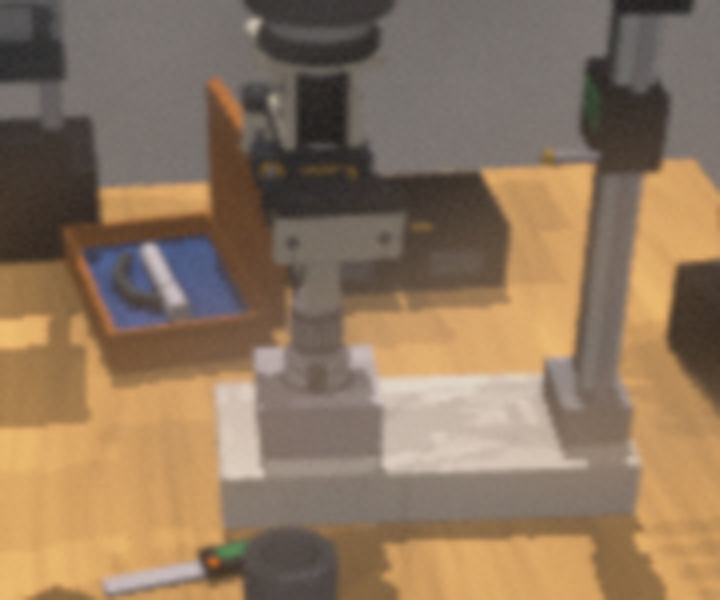

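The fingertips are visibly on the nose (crop (318,305)), so the real tips are about 38 mm above the reported TCP. I'll open, go 34 mm lower and regrip.

```bash
python3 -m inch '0 0 0 0 1; 0 0 0 0 1; 0 0 0 0 1; 0 0 0 0 1; 0 0 .1 0 1; 0 0 .08 0 1; 0 0 .047 0 1; 0 0 0 0 1' 40
python3 -m inch '0 0 0 0 .4; 0 0 0 0 .4; 0 0 0 0 .4; 0 0 0 0 .4; 0 0 0 0 .2; 0 0 0 0 .2; 0 0 0 0 .2; 0 0 0 0 .2'
python3 - <<'E'
from plant import *;from h import *
c=capture("wrist");cv2.imwrite("pics/w4.png",c["color"])
print(get_state()["tcp_pos"],get_state()["moment"])
E
```

```text
time_s: 6.6
tcp_pos: [0.5069, 0.3281, 0.07]
eef_rot: [179.9, 0.1, -0.1]
contact_force: [-0.0, 0.5, -0.2]
gripper_width: 0.0871
gripper_force: 0.0
time_s: 7.6
tcp_pos: [0.5073, 0.3287, 0.0711]
eef_rot: [-180.0, -0.0, -0.1]
contact_force: [-0.1, 1.5, -0.6]
gripper_width: 0.0352
gripper_force: 40.0
[0.50729507 0.32874912 0.0711106 ] [ 0.34546812  0.20791751 -0.02231132]
```

Width 35.2 mm fits the sleeve. Lifting 0.12 m and moving to beside the cup to measure it.

```bash
python3 -m inch '0 0 -.1 0 .2; 0 0 -.1 0 .2; 0 0 -.15 0 .2; 0 0 -.15 0 .2; 0 0 -.15 0 .2; 0 0 -.15 0 .2; 0 0 0 0 .2; 0 0 0 0 .2'
python3 -m inch '-.1 .2 0 0 .2; -.1 .2 0 0 .2; -.11 .2 0 0 .2; 0 .2 0 0 .2; 0 .2 0 0 .2; 0 0 0 0 .2; 0 0 0 0 .2; 0 0 0 0 .2'
python3 - <<'E'
from plant import *;from h import *
c=capture("wrist");cv2.imwrite("pics/w5.png",c["color"])
print(get_state()["tcp_pos"],get_state()["moment"])
np.savez("w5.npz",mtx=c["mtx"],R=c["R"],t=c["t"])
E
```

```text
time_s: 8.65
tcp_pos: [0.5066, 0.3281, 0.1903]
eef_rot: [180.0, 0.1, -0.1]
contact_force: [-0.5, -0.2, -6.9]
gripper_width: 0.0352
gripper_force: 40.0
time_s: 9.65
tcp_pos: [0.4604, 0.1791, 0.1906]
eef_rot: [180.0, 0.0, -0.1]
contact_force: [-0.2, -0.3, -5.9]
gripper_width: 0.0353
gripper_force: 40.0
[0.46038222 0.17910955 0.19069797] [-0.0251002   0.00190771 -0.02005366]
```

View pics/w5.png

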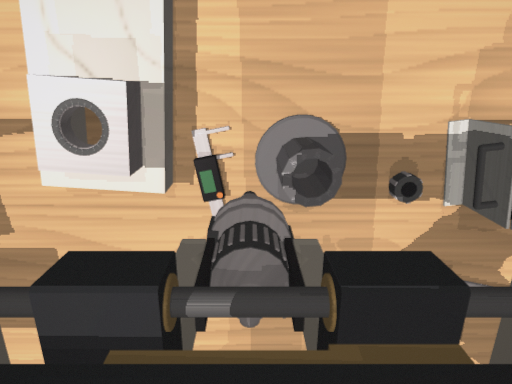

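The picture shows the empty presetter bore at (80,127) and the cup rim's circle at about (311,176), with the drill held upright. The bore gives a known reference for the camera's bias.

```bash
python3 - <<'E'
from h import *
c=dict(np.load("w5.npz"))
im=cv2.imread("pics/w5.png")
print("bore",plane(c,(80,127),.08),"cup",plane(c,(311,176),.08), "cupfoot",plane(c,(300,160),.0))
P=c["mtx"]@np.c_[c["R"],c["t"]]
cv2.imwrite("pics/w5c.png",cv2.resize(im[100:220,245:365],None,fx=5,fy=5,interpolation=cv2.INTER_CUBIC))
E
```

```text
bore [0.50760497 0.33136291 0.08      ] cup [0.46207288 0.12312582 0.08      ] cupfoot [0.46007402 0.1219618  0.        ]
```

View pics/w5c.png

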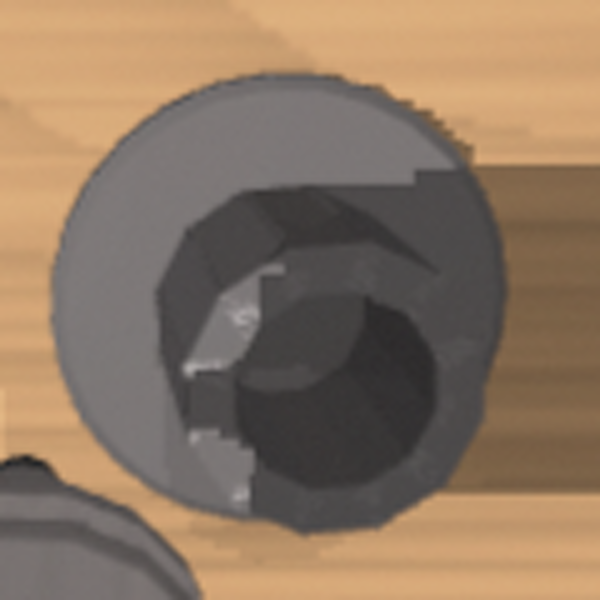

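Refined cup bore centre is (312.4,178.2), which puts the target TCP at (.460,.1195) relative to the presetter bore. Moving over and lowering.

```bash
python3 -m inch '0 .13 0 0 .2; 0 .13 0 0 .2; 0 .137 0 0 .2; 0 0 0 0 .2; 0 0 .1 0 .2; 0 0 .1 0 .2; 0 0 .1 0 .2; 0 0 0 0 .2'
python3 -m inch '0 0 .08 0 .2; 0 0 .08 0 .2; 0 0 .08 0 .2; 0 0 .08 0 .2; 0 0 .06 0 .2; 0 0 .05 0 .2; 0 0 .03 0 .2; 0 0 0 0 .2'
```

```text
time_s: 10.7
tcp_pos: [0.4592, 0.1186, 0.1442]
eef_rot: [179.9, 0.2, -0.1]
contact_force: [0.2, -0.1, -5.7]
gripper_width: 0.0356
gripper_force: 40.0
time_s: 11.7
tcp_pos: [0.4603, 0.119, 0.0769]
eef_rot: [180.0, 0.0, -0.1]
contact_force: [-1.1, 0.5, -6.6]
gripper_width: 0.0349
gripper_force: 40.0
```

```bash
python3 -m inch '0 0 .013 0 .2; 0 0 .013 0 .2; 0 0 .01 0 .2; 0 0 0 0 .2; 0 0 0 0 1; 0 0 0 0 1; 0 0 0 0 1; 0 0 0 0 1' 
python3 -m inch '0 0 0 0 1; 0 0 -.1 0 1; 0 0 -.2 0 1; 0 0 -.2 0 1; 0 0 -.2 0 1; 0 0 -.2 0 1; 0 0 -.2 0 1; 0 0 0 0 1'
python3 -m inch '0 .25 0 0 1; 0 .25 0 0 1; 0 .25 0 0 1; 0 .25 0 0 1; 0 .25 0 0 1; 0 .25 0 0 1; 0 .1 0 0 1; 0 0 0 0 1'
python3 - <<'E'
from plant import *;from h import *
c=capture("wrist");cv2.imwrite("pics/w6.png",c["color"])
print(get_state()["tcp_pos"])
np.savez("w6.npz",mtx=c["mtx"],R=c["R"],t=c["t"])
E
```

```text
time_s: 12.7
tcp_pos: [0.4606, 0.1192, 0.0719]
eef_rot: [-180.0, -0.0, -0.1]
contact_force: [-0.1, 0.9, -0.2]
gripper_width: 0.07
gripper_force: 0.0
time_s: 13.7
tcp_pos: [0.4616, 0.1197, 0.2391]
eef_rot: [-179.9, -0.2, -0.1]
contact_force: [-0.6, 0.3, -0.0]
gripper_width: 0.0873
gripper_force: 0.0
time_s: 14.7
tcp_pos: [0.4595, -0.1214, 0.236]
eef_rot: [-180.0, 0.1, -0.2]
contact_force: [0.6, 0.7, 0.0]
gripper_width: 0.0877
gripper_force: 0.0
[ 0.45963458 -0.12086079  0.23619314]
```

View pics/w6.png

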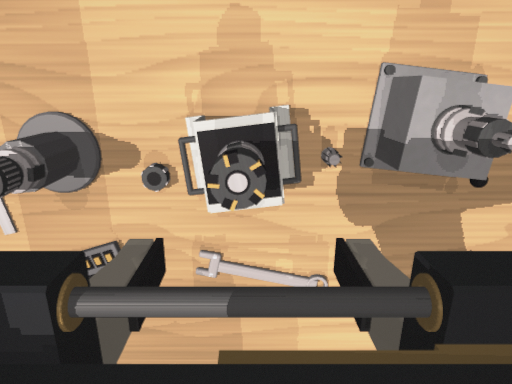

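The face mill's top is at (237,182). The end mill's block is at the right edge, so I'll move there next; the drill stands in the cup at the left.

```bash
python3 - <<'E'
from h import *
c=dict(np.load("w6.npz"))
print("face",plane(c,(237,182),.15),"endtip",plane(c,(509,141),.162))
E
python3 -m inch '.06 .25 0 0 1; .06 .25 0 0 1; .06 .25 0 0 1; .06 .25 0 0 1; 0 .25 0 0 1; 0 .12 0 0 1; 0 0 0 0 1; 0 0 0 0 1'
python3 - <<'E'
from plant import *;from h import *
c=capture("wrist");cv2.imwrite("pics/w7.png",c["color"])
print(get_state()["tcp_pos"])
np.savez("w7.npz",mtx=c["mtx"],R=c["R"],t=c["t"])
E
```

```text
face [ 0.46249189 -0.10928103  0.15      ] endtip [ 0.4987883  -0.32632495  0.162     ]
time_s: 15.75
tcp_pos: [0.4956, -0.3255, 0.2367]
eef_rot: [-180.0, -0.0, -0.1]
contact_force: [-0.3, -0.0, -0.6]
gripper_width: 0.088
gripper_force: 0.0
[ 0.49568941 -0.32540802  0.2368709 ]
```

View pics/w7.png

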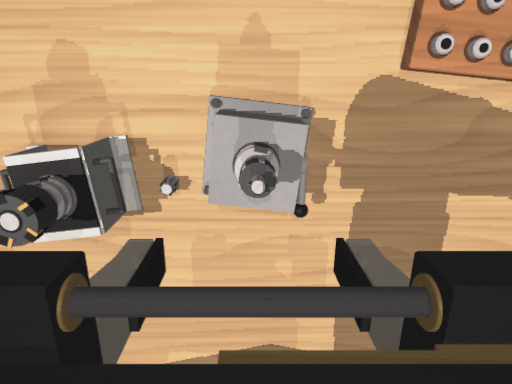

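The end mill tip is at (258,185), and its block's top is centred near (257,163).

```bash
python3 - <<'E'
from h import *
c=dict(np.load("w7.npz"))
print("end",plane(c,(258,185),.162),plane(c,(258,163),.1))
E
```

```text
end [ 0.49924928 -0.33107706  0.162     ] [ 0.50404266 -0.33251186  0.1       ]
```

```bash
python3 -m inch '.023 .053 0 0 1; 0 0 .2 0 1; 0 0 .2 0 1; 0 0 .2 0 1; 0 0 .2 0 1; 0 0 .15 0 1; 0 0 .1 0 1; 0 0 .05 0 1'
python3 -m inch '0 0 0 0 .6; 0 0 0 0 .4; 0 0 0 0 .4; 0 0 0 0 .4; 0 0 0 0 .2; 0 0 0 0 .2; 0 0 0 0 .2; 0 0 0 0 .2'
python3 - <<'E'
from plant import *;from h import *
c=capture("wrist");cv2.imwrite("pics/w8.png",c["color"])
E
```

```text
time_s: 16.8
tcp_pos: [0.4989, -0.3344, 0.0711]
eef_rot: [-180.0, 0.0, -0.1]
contact_force: [-0.2, 0.0, 0.4]
gripper_width: 0.0874
gripper_force: 0.0
time_s: 17.8
tcp_pos: [0.4989, -0.3341, 0.0717]
eef_rot: [-180.0, -0.0, -0.1]
contact_force: [0.0, 4.6, 2.8]
gripper_width: 0.0329
gripper_force: 40.0
```

```bash
python3 -m inch '0 0 -.1 0 .2; 0 0 -.15 0 .2; 0 0 -.2 0 .2; 0 0 -.2 0 .2; 0 0 -.2 0 .2; 0 0 -.2 0 .2; 0 0 -.1 0 .2; 0 0 0 0 .2'
python3 -m inch '.01 -.15 0 0 .2; .01 -.25 0 0 .2; .01 -.28 0 0 .2; .01 -.28 0 0 .2; .01 -.28 0 0 .2; .006 -.28 0 0 .2; 0 -.28 0 0 .2; 0 -.28 0 0 .2'
python3 -m inch '0 -.28 0 0 .2; 0 -.28 0 0 .2; 0 -.28 0 0 .2; 0 -.28 0 0 .2; 0 -.28 0 0 .2; 0 -.28 0 0 .2; 0 -.2 0 0 .2; 0 0 0 0 .2'
python3 - <<'E'
from plant import *;from h import *
c=capture("wrist");cv2.imwrite("pics/w9.png",c["color"])
print(get_state()["tcp_pos"])
np.savez("w9.npz",mtx=c["mtx"],R=c["R"],t=c["t"])
E
```

```text
time_s: 18.85
tcp_pos: [0.499, -0.3346, 0.2447]
eef_rot: [180.0, -0.1, -0.1]
contact_force: [0.4, -0.5, -5.7]
gripper_width: 0.0332
gripper_force: 40.0
time_s: 19.85
tcp_pos: [0.5068, -0.0212, 0.2424]
eef_rot: [180.0, 0.2, -0.1]
contact_force: [0.4, 0.7, -5.7]
gripper_width: 0.0335
gripper_force: 40.0
time_s: 20.85
tcp_pos: [0.5076, 0.261, 0.2417]
eef_rot: [179.9, 0.2, -0.0]
contact_force: [0.2, -0.1, -6.1]
gripper_width: 0.0334
gripper_force: 40.0
[0.50751198 0.25979036 0.24203244]
```

View pics/w9.png

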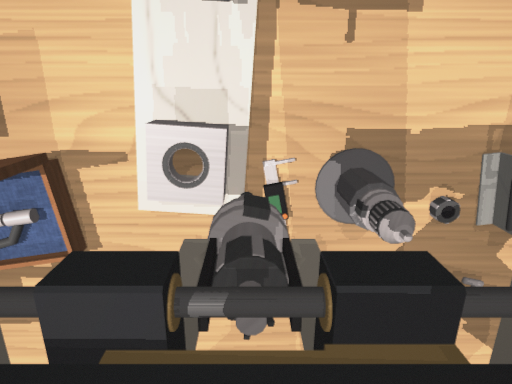

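The presetter bore at (185,165) is clear, the held end mill is upright and the drill stands straight in the cup at about (390,215). Moving over and lowering.

```bash
python3 -m inch '0 -.15 0 0 .2; 0 -.15 0 0 .2; 0 -.1 0 0 .2; 0 -.059 0 0 .2; 0 0 0 0 .2; 0 0 .1 0 .2; 0 0 .15 0 .2; 0 0 .15 0 .2'
python3 -m inch '0 0 .12 0 .2; 0 0 .1 0 .2; 0 0 .1 0 .2; 0 0 .1 0 .2; 0 0 .1 0 .2; 0 0 .1 0 .2; 0 0 .08 0 .2; 0 0 0 0 .2'
```

```text
time_s: 21.9
tcp_pos: [0.5083, 0.3275, 0.1827]
eef_rot: [180.0, 0.0, -0.2]
contact_force: [-0.4, 0.3, -5.7]
gripper_width: 0.0334
gripper_force: 40.0
time_s: 22.9
tcp_pos: [0.5081, 0.3278, 0.0779]
eef_rot: [179.9, 0.1, -0.1]
contact_force: [-0.5, 0.5, -5.1]
gripper_width: 0.0332
gripper_force: 40.0
```

```bash
python3 -m inch '0 0 .015 0 .2; 0 0 .015 0 .2; 0 0 .01 0 .2; 0 0 0 0 .2; 0 0 0 0 1; 0 0 0 0 1; 0 0 0 0 1; 0 0 0 0 1'
python3 -m inch '0 0 0 0 1; 0 0 -.1 0 1; 0 0 -.2 0 1; 0 0 -.2 0 1; 0 0 -.2 0 1; 0 0 -.2 0 1; 0 0 -.2 0 1; 0 0 0 0 1'
python3 -m inch '-.05 .2 0 0 1; -.06 .27 0 0 1; -.06 .27 0 0 1; -.06 .27 0 0 1; -.06 .27 0 0 1; -.02 .27 0 0 1; 0 .27 0 0 1; 0 .27 0 0 1'
python3 -m inch '0 .27 0 0 1; 0 .27 0 0 1; 0 .2 0 0 1; 0 .1 0 0 1; 0 0 0 0 1; 0 0 0 0 1; 0 0 0 0 1; 0 0 0 0 1'
python3 - <<'E'
from plant import *;from h import *
c=capture("wrist");cv2.imwrite("pics/w10.png",c["color"])
print(get_state()["tcp_pos"])
im=c["color"];hsv=cv2.cvtColor(im,cv2.COLOR_BGR2HSV)
np.savez("w10.npz",mtx=c["mtx"],R=c["R"],t=c["t"])
s=np.hstack([c["color"][120:240,180:330],capture("side")["color"][60:180,190:340]])
cv2.imwrite("pics/j10.png",cv2.resize(s,None,fx=2.6,fy=2.6,interpolation=cv2.INTER_CUBIC))
E
```

```text
time_s: 23.9
tcp_pos: [0.5088, 0.3286, 0.0735]
eef_rot: [-180.0, -0.0, -0.1]
contact_force: [-0.3, -0.6, -0.1]
gripper_width: 0.0678
gripper_force: 0.0
time_s: 24.9
tcp_pos: [0.5099, 0.3293, 0.2423]
eef_rot: [-179.8, -0.3, -0.1]
contact_force: [0.2, 0.5, 0.1]
gripper_width: 0.088
gripper_force: 0.0
time_s: 25.9
tcp_pos: [0.461, 0.0137, 0.2384]
eef_rot: [-180.0, -0.0, -0.1]
contact_force: [0.9, -0.9, -0.0]
gripper_width: 0.0875
gripper_force: 0.0
time_s: 26.9
tcp_pos: [0.4613, -0.1105, 0.2382]
eef_rot: [-180.0, -0.0, -0.1]
contact_force: [0.7, 0.4, 0.3]
gripper_width: 0.0873
gripper_force: 0.0
[ 0.46129473 -0.1105284   0.23818996]
```

View pics/j10.png

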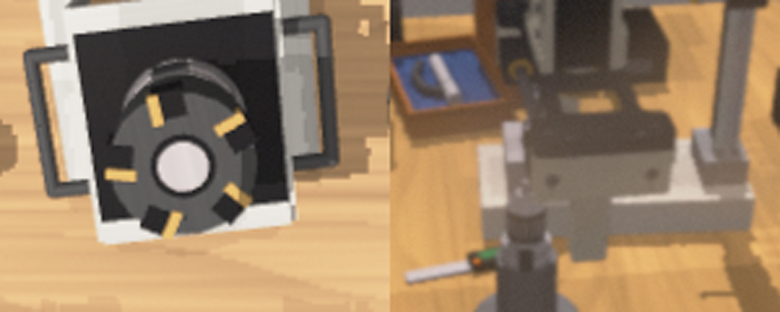

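The face mill centre is at (250.4,183.8) in the wrist picture, almost on the tool's axis. The end mill is hidden behind the gripper in the side view, so I'll check it at the end. Going down to grip.

```bash
python3 -m inch '.006 .01 0 0 1; 0 0 .2 0 1; 0 0 .2 0 1; 0 0 .2 0 1; 0 0 .2 0 1; 0 0 .14 0 1; 0 0 .1 0 1; 0 0 .028 0 1' 50
python3 -m inch '0 0 0 0 .7; 0 0 0 0 .5; 0 0 0 0 .5; 0 0 0 0 .4; 0 0 0 0 .4; 0 0 0 0 .4; 0 0 0 0 .4; 0 0 0 0 .4'
```

```text
time_s: 28.0
tcp_pos: [0.4616, -0.1127, 0.0771]
eef_rot: [180.0, 0.1, -0.1]
contact_force: [0.5, -0.4, 0.7]
gripper_width: 0.0877
gripper_force: 0.0
time_s: 29.0
tcp_pos: [0.4626, -0.1122, 0.0783]
eef_rot: [-180.0, -0.0, -0.1]
contact_force: [-1.1, 5.9, 6.6]
gripper_width: 0.0489
gripper_force: 50.0
```

```bash
python3 -m inch '0 0 -.1 0 .4; 0 0 -.1 0 .4; 0 0 -.15 0 .4; 0 0 -.15 0 .4; 0 0 -.15 0 .4; 0 0 -.15 0 .4; 0 0 0 0 .4; 0 0 0 0 .4'
python3 -m inch '.06 .2 0 0 .4; .06 .2 0 0 .4; .06 .2 0 0 .4; .06 .2 0 0 .4; 0 .2 0 0 .4; 0 .1 0 0 .4; 0 0 0 0 .4; 0 0 0 0 .4'
python3 - <<'E'
from plant import *;from h import *
c=capture("wrist");cv2.imwrite("pics/w11.png",cv2.resize(c["color"][60:300],None,fx=1.5,fy=1.5))
print(get_state()["tcp_pos"])
np.savez("w11.npz",mtx=c["mtx"],R=c["R"],t=c["t"])
E
```

```text
time_s: 30.0
tcp_pos: [0.461, -0.1124, 0.1966]
eef_rot: [-180.0, 0.1, -0.1]
contact_force: [-1.6, 0.4, -7.9]
gripper_width: 0.0494
gripper_force: 50.0
time_s: 31.0
tcp_pos: [0.4974, -0.277, 0.1973]
eef_rot: [-180.0, 0.1, -0.1]
contact_force: [0.2, 0.7, -8.4]
gripper_width: 0.049
gripper_force: 50.0
[ 0.49759063 -0.27684894  0.19760963]
```

View pics/w11.png

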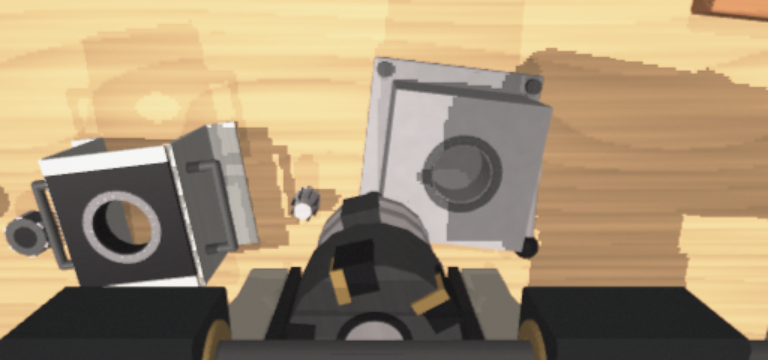

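The tightening bore is at (308.7,176) and the carrier bore at (80.7,211.3) in full-frame pixels. The collet and nut are undisturbed.

```bash
python3 - <<'E'
from h import *
c=dict(np.load("w11.npz"))
print("block",plane(c,(308.7,176),.08),"carrier",plane(c,(80.7,211.3),.08))
E
```

```text
block [ 0.49726758 -0.3318186   0.08      ] carrier [ 0.46187581 -0.10916915  0.08      ]
```

```bash
python3 -m inch '0 .15 0 0 .4; 0 .13 0 0 .4; 0 .1 0 0 .4; 0 0 0 0 .4; 0 0 .1 0 .4; 0 0 .1 0 .4; 0 0 .1 0 .4; 0 0 0 0 .4'
python3 -m inch '0 0 .08 0 .4; 0 0 .08 0 .4; 0 0 .08 0 .4; 0 0 .08 0 .4; 0 0 .06 0 .4; 0 0 .05 0 .4; 0 0 .03 0 .4; 0 0 0 0 .4'
```

```text
time_s: 32.05
tcp_pos: [0.4965, -0.3338, 0.1508]
eef_rot: [-179.9, 0.2, -0.1]
contact_force: [-1.1, 0.5, -7.7]
gripper_width: 0.0492
gripper_force: 50.0
time_s: 33.05
tcp_pos: [0.4976, -0.3346, 0.0837]
eef_rot: [-180.0, 0.0, -0.1]
contact_force: [-1.1, -0.6, -7.6]
gripper_width: 0.0493
gripper_force: 50.0
```

Lowering the rest, releasing, rising, then to the drill in the cup: from (.498,-.334) to (.4605,.119), so tx -.25 and ty -3.02 in total.

```bash
python3 -m inch '0 0 .013 0 .4; 0 0 .013 0 .4; 0 0 .012 0 .4; 0 0 0 0 .4; 0 0 0 0 1; 0 0 0 0 1; 0 0 0 0 1; 0 0 0 0 1'
python3 -m inch '0 0 0 0 1; 0 0 -.1 0 1; 0 0 -.2 0 1; 0 0 -.2 0 1; 0 0 -.2 0 1; 0 0 -.2 0 1; 0 0 -.15 0 1; 0 0 0 0 1'
python3 -m inch '-.05 -.2 0 0 1; -.05 -.27 0 0 1; -.05 -.27 0 0 1; -.05 -.27 0 0 1; -.05 -.27 0 0 1; 0 -.27 0 0 1; 0 -.27 0 0 1; 0 -.27 0 0 1'
python3 -m inch '0 -.27 0 0 1; 0 -.27 0 0 1; 0 -.2 0 0 1; 0 -.19 0 0 1; 0 0 0 0 1; 0 0 0 0 1; 0 0 0 0 1; 0 0 0 0 1'
```

```text
time_s: 34.05
tcp_pos: [0.498, -0.3347, 0.0786]
eef_rot: [180.0, -0.0, -0.1]
contact_force: [-0.7, 0.9, 0.3]
gripper_width: 0.0833
gripper_force: 0.0
time_s: 35.05
tcp_pos: [0.4987, -0.3352, 0.2391]
eef_rot: [179.9, -0.3, -0.1]
contact_force: [0.4, 0.4, -0.5]
gripper_width: 0.0878
gripper_force: 0.0
time_s: 36.05
tcp_pos: [0.4602, -0.0198, 0.2358]
eef_rot: [-180.0, 0.0, -0.1]
contact_force: [0.2, 0.6, -0.5]
gripper_width: 0.0875
gripper_force: 0.0
time_s: 37.05
tcp_pos: [0.4611, 0.1179, 0.2358]
eef_rot: [-180.0, -0.0, -0.2]
contact_force: [-1.2, -0.5, 0.0]
gripper_width: 0.0877
gripper_force: 0.0
```

```bash
python3 -m inch '0 -.007 0 0 1; 0 0 .2 0 1; 0 0 .2 0 1; 0 0 .2 0 1; 0 0 .2 0 1; 0 0 .15 0 1; 0 0 .1 0 1; 0 0 .042 0 1' 40
python3 -m inch '0 0 0 0 .6; 0 0 0 0 .4; 0 0 0 0 .4; 0 0 0 0 .4; 0 0 0 0 .2; 0 0 0 0 .2; 0 0 0 0 .2; 0 0 0 0 .2'
python3 -m inch '0 0 -.1 0 .2; 0 0 -.1 0 .2; 0 0 -.15 0 .2; 0 0 -.15 0 .2; 0 0 -.15 0 .2; 0 0 -.15 0 .2; 0 0 0 0 .2; 0 0 0 0 .2'
```

```text
time_s: 38.05
tcp_pos: [0.4608, 0.1191, 0.0712]
eef_rot: [180.0, 0.1, -0.1]
contact_force: [-0.5, 0.7, 0.6]
gripper_width: 0.0878
gripper_force: 0.0
time_s: 39.05
tcp_pos: [0.4611, 0.1193, 0.0721]
eef_rot: [180.0, -0.0, -0.1]
contact_force: [-0.3, -2.4, 2.5]
gripper_width: 0.0357
gripper_force: 40.0
time_s: 40.05
tcp_pos: [0.46, 0.1193, 0.1903]
eef_rot: [180.0, 0.1, -0.1]
contact_force: [0.4, 0.1, -6.5]
gripper_width: 0.0353
gripper_force: 40.0
```

```bash
python3 -m inch '.007 .2 0 0 .2; 0 .24 0 0 .2; 0 .24 0 0 .2; 0 .24 0 0 .2; 0 .24 0 0 .2; 0 .2 0 0 .2; 0 .12 0 0 .2; 0 .062 0 0 .2'
python3 -m inch '0 0 0 0 .2; 0 0 0 0 .2; 0 0 .1 0 .2; 0 0 .1 0 .2; 0 0 .1 0 .2; 0 0 .08 0 .2; 0 0 .08 0 .2; 0 0 0 0 .2'
python3 -m inch '0 0 .08 0 .2; 0 0 .08 0 .2; 0 0 .06 0 .2; 0 0 .05 0 .2; 0 0 .03 0 .2; 0 0 0 0 .2; 0 0 0 0 .2; 0 0 0 0 .2'
```

```text
time_s: 41.05
tcp_pos: [0.4607, -0.1125, 0.1904]
eef_rot: [-180.0, 0.1, -0.2]
contact_force: [-0.4, 0.7, -5.7]
gripper_width: 0.0349
gripper_force: 40.0
time_s: 42.05
tcp_pos: [0.4609, -0.1119, 0.1219]
eef_rot: [180.0, 0.1, -0.1]
contact_force: [-0.6, -0.5, -5.4]
gripper_width: 0.0349
gripper_force: 40.0
time_s: 43.05
tcp_pos: [0.4619, -0.1117, 0.0783]
eef_rot: [-180.0, -0.0, -0.1]
contact_force: [-0.2, 0.1, -6.5]
gripper_width: 0.0353
gripper_force: 40.0
```

Lowering, releasing and rising clear, then back by the robot's side to check.

```bash
python3 -m inch '0 0 .016 0 .2; 0 0 .016 0 .2; 0 0 .01 0 .2; 0 0 0 0 .2; 0 0 0 0 1; 0 0 0 0 1; 0 0 0 0 1; 0 0 0 0 1'
python3 -m inch '0 0 0 0 1; 0 0 -.1 0 1; 0 0 -.2 0 1; 0 0 -.2 0 1; 0 0 -.2 0 1; 0 0 -.2 0 1; 0 0 -.3 0 1; 0 0 -.3 0 1'
python3 -m inch '0 -.2 -.1 0 1; 0 -.2 0 0 1; 0 -.2 0 0 1; 0 -.2 0 0 1; 0 0 0 0 1; 0 0 0 0 1; 0 0 0 0 1; 0 0 0 0 1'
python3 - <<'E'
from plant import *;from h import *
s=capture("side")["color"];w=capture("wrist")["color"];t=capture("top")["color"]
k=lambda im,n:cv2.resize(im,n,interpolation=cv2.INTER_CUBIC)
cv2.imwrite("pics/end.png",np.vstack([np.hstack([k(s[60:360,200:360],(266,500))[:500],k(w,(500,375)) if 0 else np.vstack([k(w[:280],(500,273)),k(t[130:257,80:440],(500,227))])])]))
E
```

```text
time_s: 44.05
tcp_pos: [0.4618, -0.1118, 0.0717]
eef_rot: [180.0, -0.0, -0.1]
contact_force: [-0.2, -0.1, 0.1]
gripper_width: 0.0694
gripper_force: 0.0
time_s: 45.05
tcp_pos: [0.4614, -0.1118, 0.298]
eef_rot: [180.0, 0.0, -0.1]
contact_force: [0.7, 0.1, -0.3]
gripper_width: 0.0878
gripper_force: 0.0
time_s: 46.05
tcp_pos: [0.4619, 0.0077, 0.3117]
eef_rot: [180.0, -0.0, -0.2]
contact_force: [0.1, 0.5, -0.3]
gripper_width: 0.0873
gripper_force: 0.0
```

View pics/end.png

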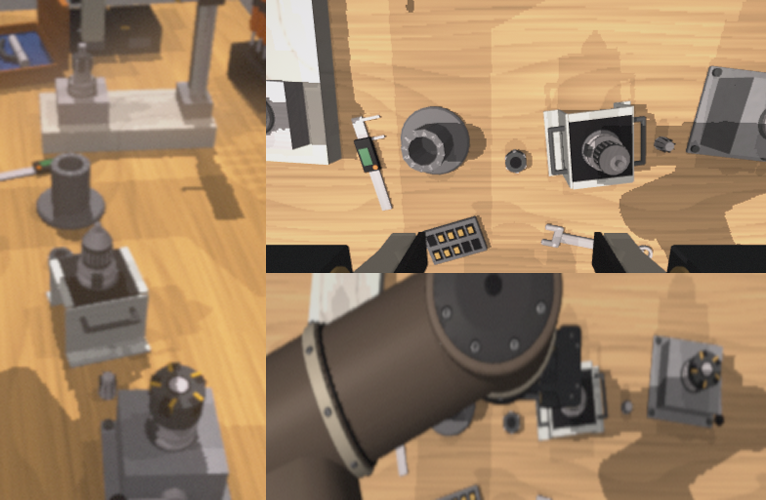

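The end mill stands in the presetter (82,70), the cup is empty (72,170), the drill is in the carrier (97,265) and the face mill is in the block (178,400). All are upright and seated, and the loose parts are unmoved.

```bash
python3 -c "
from plant import *
print(close_job())"
```

```text
the job is handed in; nothing more can be done
None
```

I handed the job in at about 46 s: the last pictures show the end mill in the presetter, the spot drill in the carrier, the face mill in the tightening block, the spare cup empty and the loose parts where they were, but the hand-in call returned no verdict.

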